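# Clip the tether snap hook onto the bench anchor

## Robot

A 6-joint arm with a two-finger parallel gripper is mounted at the origin on a cart in front of the work surface, level with it; the furniture and walls round the work are solid. World frame = base frame: x ahead of the robot, y to its left, z up, the work surface at z = 0. Lengths are in mm, angles in rad, forces in N, time in s.
With the tool pointing down it reaches from about 275 to 750 mm from the base axis. Payload 10.2 kg.
Tool frame: the origin (TCP) lies at the very end of the fingers, on their centre line; the grasp point (between the pads) lies 19 mm behind it; z points along the fingers, x is the direction in which the jaws open and shut, and the axes are right-handed (so a half turn about z gives the same grasp; the last joint's range is limited). The gripper opens to 85 mm and grips with 20 to 120 N. Pads are 22 mm wide; open, the fingers measure 114 mm over their backs; the gripper's body (76 mm by 85 mm) begins 54 mm behind the grasp point. The pads swing forward as they close: fully open they stand 13 mm farther back than shut.
Start: joints at [0.983, 0.313, 1.498, -0, 1.331, -0.223], TCP at [187.313, 490.454, 231.294] pointing down, gripper open.
Joint ranges: [-2.94, 2.94], [-0.97, 2.17], [0.19, 2.56], [-1.23, 4.37], [0.02, 3.11], [-2.88, 2.88]. Speed limits (rad/s): [2.39, 2.39, 3.01, 3.14, 3.14, 3.14].

## Interface

Orientations are given as a unit quaternion [w, x, y, z].
In Python, from rig import ctrl, cams gives the robot as it stands.
- The arm moves only by the tool play_rows, never from a script. Its argument "steps" is a list of rows, each a list of 2 entries, a list of its own where there are three numbers: the shift along the tool's x, y, z normalised to -1 to 1, where 1 is 0.75 m, then the turn, a rotation vector about the tool's x, y, z normalised to -1 to 1, where 1 is 45 degrees. A call has 1 to 20 rows; each row shifts and turns the commanded pose from where the row before left it, along the tool's axes as they then stand; what a row does not reach is not made up. A row lasts 1/10 s, in which the tool goes at most 50 mm and 8.59 degrees, less where a joint would pass 70% of its speed; a pose out of reach is approached as far as the arm can. A call with a number of a shift or a turn outside -1 to 1 is refused whole. A call with a gripper value outside its range is refused whole. "grip" is the closure, from 0 (fully open) to 1 (shut), set as the call begins (left out, the last holds). The fingers move at their own pace and stop on an object; "squeeze" is the grip in N (left out, the last holds). Time passes only in rows, so rows that do not move let the fingers close. It gives the time, the measured TCP pose, the force and the opening at its end, in the units of the state.
- ctrl.sense(): the state, without advancing time (a new reading comes with each control period).
- cams.capture(name): name is "side" or "top" or "wrist"; returns the picture (384x512x3 uint8, red, green, blue); there is no depth.
- cams.camera_info(name): a dict with "fx", "fy", "cx", "cy" (pixels), "dist_coeffs" ([k1, k2, p1, p2, k3] as OpenCV has them; the pictures are not rectified), "xyz" and "attitude" of the camera in the world. Camera axes: x right, y up, looking along -z (the intrinsics and any distortion apply to the point x, -y, -z); pixel columns grow to the right and rows downward; lengths in mm; the calibration is good to about 2 mm. A picture is of the moment at which its call begins: read the wrist's pose just before it. camera_info takes no time and is no camera call; for the wrist camera it gives the pose at the moment of the call.
- ctrl.finish_job(): hands the job in, once; it reports no verdict.
Trained networks look in the newest picture that a camera, given by its name, has taken for a name from the list of things; names that differ only in an ending like _2 or _b are one class to them, and where a whole thing is asked for, a point or a joint stands for the part that bears it (a point fixed in the world has none). Each returns a list of dicts, best first, with "p" (0 to 1); they miss things now and then, are a little off and sometimes report something else, mostly with a low value. They report only what shows in the picture. A call takes as long as a camera call.
- cams.search_frame(camera, thing): "rect" ([centre column, centre row, width, height] in pixels, round what is visible of it).
- cams.tip_of(camera, thing): "pixel" ([column, row] in pixels: a listed point, or the origin of a listed thing).
The state is a dict: "time_s": time; "joints": joint angles; "dq": joint speeds; "tau": joint torques, N m; "eef_pos": TCP position; "ee_rot": TCP orientation; "force": force on the tool from outside, world axes, zero at the start; "wrist_torque": the same for the moment, N m; "grip_width": opening from 0.0 (shut) to 1.0 (fully open).
Only numpy, scipy, OpenCV 4.12 (cv2) and the standard library are available. Lean on these libraries where they do the work, as an engineer would, in place of code of your own. Each camera call takes 0.05 s, during which the arm holds its last target.

## Task

Pick up the snap hook by its orange handle and, with it lying level, press its sprung gate gently against one upright leg of the U-bolt on the bench anchor, from the near, long side of the plate, until the leg passes inside and the gate springs shut behind it. Then pull the hook lightly straight back until you clearly feel the shut gate hold on the leg, and let go, leaving the hook lying flat on the plate, clipped round the leg. Never shove or yank hard, and leave the beaker, the black specimen and the marker where they are.

Things in the scene. Friction and masses are not known exactly. Their poses are not given: they have to be found in the camera images.
- anchor: Fixed dark steel base plate 140 x 130 x 6 mm flat on the bench, carrying a bright steel U-bolt. Origin at bench level (plate top 6 mm above it). The plate runs from x = -95 mm (the long, near side) to +45 mm and y = -65 to +65 mm. +x is the direction in which the hook is pressed on; z up.
- slots_mid (a point): On the plate's top, midway between its two slots. The U-bolt: two round upright legs, 9 mm thick, at anchor y = +30 and -30 mm, joined by a bar with its top 44 mm above the bench. It was clamped by hand somewhere along the slots: both legs stand at the same anchor x, not measured, between -7 and +7 mm from here. It does not give when pushed.
- hook_grip (a point): Centre of the orange handle of the loose snap hook, 14 mm above the underside (handle 28 mm tall; the hook lies flat at first). Hook +x points from handle to gate, z up. Handle waist 16 mm wide (hook y), 31 mm long (x), to be gripped across the width, between end flanges 24 mm wide, 6 mm long. Hook about 0.12 kg, 92 mm long, 52 mm wide; loop of 8.4 mm bar lying flat.
- hook_mouth (a point): Where the leg should meet the gate (within 3 mm in y): on the line of the shut gate, 66 mm in hook +x from the handle centre, 8 mm to +y, 4 mm above the underside; axes are the hook's. Gate: 8 mm dark steel bar hinged at hook y = -18.5 mm, free end at the nose (+y), swings only inward (to the handle) against a spring, about 2 N at first, up to 4 to 7 N later.
- hook_back (a point): Inner face of the rigid back of the loop, 32 mm in hook -x from hook_mouth. The loop is 34 mm wide inside. A leg's centre must get about 23 to 25 mm inside (hook -x of) hook_mouth for the gate to snap shut behind it, and hits this back at about 28 mm. Pulled back, a caught leg stops on the inside of the shut gate, its centre 8 to 9 mm inside hook_mouth.
- gate (a joint): Angle of the hook's sprung gate: 0 shut, growing as it is pushed inward, about 0.8 to 1.0 as the leg passes its end, 1.2 the most.
- beaker_mid (a point): Centre, half-way up, of a clear plastic beaker, 55 mm across and 72 mm tall, standing loose on the bench: a bystander.
- specimen_black: Black round mounted specimen, 40 mm across and 21 mm tall, loose on the bench, origin at its underside: a bystander.
- marker: Grey marker pen with a red cap, 135 mm long, 14 mm thick, lying loose: a bystander.
- hook: The whole snap hook (see hook_grip), origin under the handle's middle at the underside.

How it is judged:
By the outcome, as a careful person would: the job done as asked, in the order asked, and still so for the second after the job is handed in, with the robot touching nothing.
It also fails if it takes over 66 s, if anything falls off the work surface, if the arm or the gripper's body presses on something with over 40 N, if the wrist force passes 120 N, or if a joint passes its speed limit or range.

## Working session

There is one attempt and no reset: what is moved stays moved. The work goes in short steps, Python scripts to look and compute and a tool call to move; the robot and the scene stay as the last step left them, time stands still between calls to the robot, and variables do not carry over. Pictures are saved under pics/ and viewed, and the job is handed in when it is done.

Besides the shell and the picture viewer there is one more tool, called after ">>>" in YAML: its name, and indented under it one key for each argument. play_rows: Moves the arm, as the interface text tells. Its arguments: {"type":"object","properties":{"steps":{"type":"array"},"grip":{"type":"number"},"squeeze":{"type":"number"}},"required":["steps"]}

```bash
ls; mkdir -p pics
python3 - <<'E'
from rig import ctrl,cams
import cv2
print(ctrl.sense())
for n in ["side","top","wrist"]:
    print(n,cams.camera_info(n))
    im=cams.capture(n); cv2.imwrite(f"pics/a_{n}.png",im[:,:,::-1])
    for t in ["anchor","slots_mid","hook_grip","hook_mouth","hook_back","hook","beaker_mid","specimen_black","marker"]:
        r=cams.tip_of(n,t); print(t,[(x['p'],x['pixel']) for x in r[:2]])
E
```

```text
pics
{'time_s': 0.0, 'joints': array([ 9.82592638e-01,  3.13404551e-01,  1.49844062e+00,  7.64647082e-07,
        1.33102098e+00, -2.23424376e-01]), 'dq': array([-9.93695707e-04,  5.74466160e-04,  6.64979036e-04,  2.51233638e-04,
       -5.85024850e-05,  1.19857105e-03]), 'tau': array([-6.34415610e-04, -4.12270081e+01, -2.59744442e+01, -2.54200258e-04,
        4.20377110e-03,  3.03721959e-05]), 'eef_pos': array([187.16261234, 490.2215715 , 230.75700917]), 'ee_rot': array([ 2.35592823e-04,  8.23633036e-01,  5.67122752e-01, -5.91563081e-04]), 'force': array([-0.13053371, -0.47053767,  0.32665523]), 'wrist_torque': array([-0.02804927,  0.02197373, -0.00772502]), 'grip_width': 0.9992529952167849}
side {'fx': 362.94179890056216, 'fy': 362.94179890056216, 'cx': 247.85636559426717, 'cy': 188.6843982246733, 'dist_coeffs': array([-0.03622221,  0.        ,  0.        ,  0.        ,  0.        ]), 'xyz': array([ 620.164466  , -703.07308222,  608.81478444]), 'attitude': array([0.89649743, 0.44255758, 0.00481471, 0.02029692])}
anchor [(0.57, [244.7, 202.1])]
slots_mid [(0.56, [252.5, 199.2])]
hoo
[... 644 characters left out ...]
1])]
hook_mouth [(0.63, [334.1, 226.2])]
hook_back [(0.78, [334.5, 241.5])]
hook [(0.81, [338.0, 254.7]), (0.63, [262.5, 186.2])]
beaker_mid [(0.58, [357.7, 146.1])]
specimen_black [(0.56, [324.6, 131.2])]
marker [(0.59, [142.3, 263.7])]
wrist {'fx': 266.9077334308918, 'fy': 266.9077334308918, 'cx': 257.9709994154649, 'cy': 192.16244529060765, 'dist_coeffs': array([-0.02591173,  0.        ,  0.        ,  0.        ,  0.        ]), 'xyz': array([112.72011234, 519.5389926 , 374.41851437]), 'attitude': array([ 0.81339856, -0.12903109, -0.08914635,  0.56016667])}
anchor []
slots_mid []
hook_grip []
hook_mouth []
hook_back []
hook []
beaker_mid []
specimen_black []
marker [(0.76, [218.0, 314.9])]
```

View pictures.

```bash
cat > h.py <<'E'
import numpy as np, cv2
from scipy.spatial.transform import Rotation as R
def rot(q): return R.from_quat([q[1],q[2],q[3],q[0]])
def ray(info,px):
    K=np.array([[info['fx'],0,info['cx']],[0,info['fy'],info['cy']],[0,0,1]])
    u=cv2.undistortPoints(np.array([[px]],float),K,info['dist_coeffs'])[0,0]
    d=rot(info['attitude']).apply([u[0],-u[1],-1.0]); return np.array(info['xyz']),d
def onz(info,px,z):
    o,d=ray(info,px); return o+d*(z-o[2])/d[2]
def proj(info,P):
    P=np.atleast_2d(np.array(P,float)); K=np.array([[info['fx'],0,info['cx']],[0,info['fy'],info['cy']],[0,0,1]])
    c=rot(info['attitude']).inv().apply(P-info['xyz']); c=c*[1,-1,-1]
    return cv2.projectPoints(c,np.zeros(3),np.zeros(3),K,info['dist_coeffs'])[0][:,0]
E
python3 - <<'E'
from rig import cams
from h import *
i=cams.camera_info("top")
for n,p,z in [("anchor",(268.5,185.4),0),("slots",(262.7,185.9),6),("grip",(340.3,255.1),14),("mouth",(334.1,226.2),4),("back",(334.5,241.5),4),("beaker",(357.7,146.1),36),("spec",(324.6,131.2),0),("marker",(142.3,263.7),7)]: print(n,onz(i,p,z))
im=cv2.imread("pics/a_top.png"); cv2.imwrite("pics/a_topc.png",cv2.resize(im[90:300,110:390],None,fx=2.8,fy=2.8,interpolation=cv2.INTER_CUBIC))
i=cams.camera_info("side")
for n,p,z in [("anchor",(244.7,202.1),0),("slots",(252.5,199.2),6),("mouth",(201.1,244.9),4),("back",(187.9,245.1),4),("hook",(172.2,248.3),0)]: print(n,onz(i,p,z))
im=cv2.imread("pics/a_side.png"); cv2.imwrite("pics/a_sidec.png",cv2.resize(im[100:310,110:390],None,fx=2.8,fy=2.8,interpolation=cv2.INTER_CUBIC))
E
```

```text
anchor [605.71652572  27.19081517   0.        ]
slots [603.93389006  41.61543454   6.        ]
grip [ 433.36305635 -146.90637082   14.        ]
mouth [ 503.61623344 -134.31929375    4.        ]
back [ 466.02738334 -134.79077552    4.        ]
beaker [ 697.51132175 -190.1320182    36.        ]
spec [ 742.89202092 -115.19465039    0.        ]
marker [411.27197699 340.5778327    7.        ]
anchor [587.60734975  32.57217176   0.        ]
slots [607.85906336  38.34507394   6.        ]
mouth [ 495.89417397 -130.23012103    4.        ]
back [ 465.98499607 -132.40731052    4.        ]
hook [ 431.07332416 -140.3732213     0.        ]
```

View pics/a_topc.png

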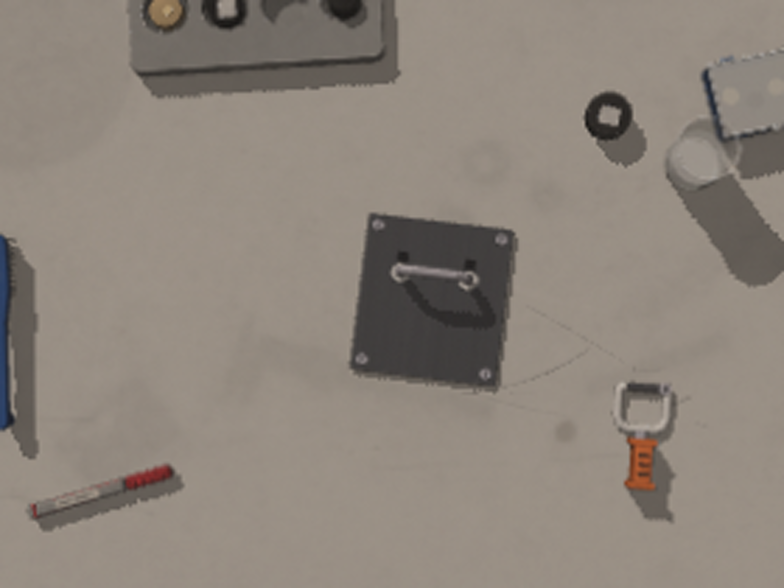

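View pics/a_sidec.png

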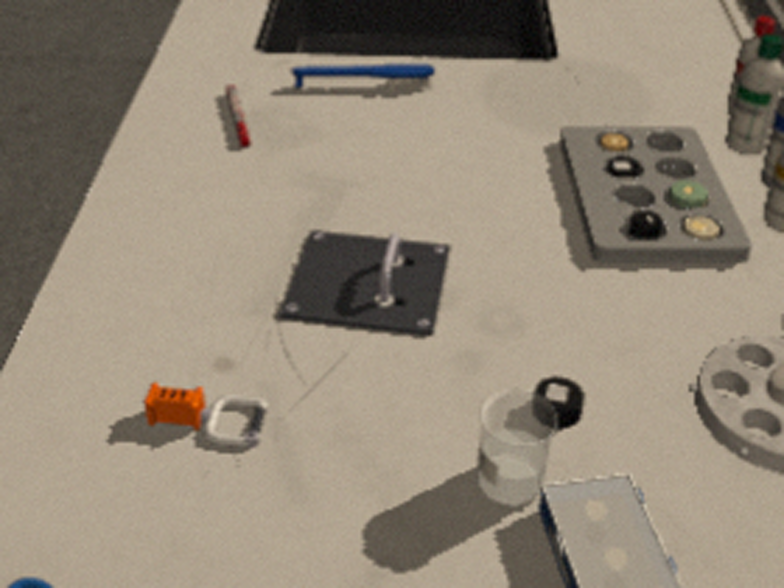

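View pics/a_side.png

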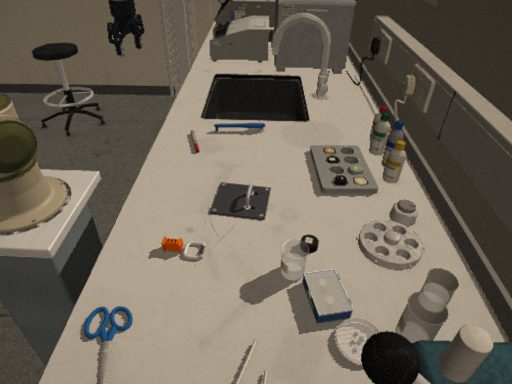

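Run:
```python
from rig import ctrl,cams
from h import *
i=cams.camera_info("top")
C=[(370,213),(515,232),(498,390),(350,371)]
P=[onz(i,(110+x/2.8,90+y/2.8),6)[:2] for x,y in C]
print(np.round(P,1))
for a,b in [(0,3),(1,2)]: v=P[a]-P[b]; print("xdir",np.degrees(np.arctan2(v[1],v[0])),np.hypot(*v))
for a,b in [(0,1),(3,2)]: v=P[a]-P[b]; print("ydir",np.degrees(np.arctan2(-v[0],v[1])),np.hypot(*v))
print("center",np.mean(P,0))
for p in [(400,272),(468,280)]: print("leg",onz(i,(110+p[0]/2.8,90+p[1]/2.8),42))
im=cv2.imread("pics/a_top.png"); h=cv2.cvtColor(im,cv2.COLOR_BGR2HSV)
m=cv2.inRange(h,(3,150,120),(15,255,255)); m[:, :320]=0; m[:,360:]=0
ys,xs=np.nonzero(m); print(len(xs),xs.mean(),ys.mean(),cv2.minAreaRect(np.c_[xs,ys].astype(np.float32)))
W=np.array([onz(i,(x,y),24)[:2] for x,y in zip(xs,ys)]); print(W.mean(0)); e,v=np.linalg.eigh(np.cov(W.T)); v=v[:,1]; print(np.degrees(np.arctan2(v[1],v[0])))
s=ctrl.sense(); Rm=rot(s['ee_rot']).as_matrix(); print(Rm.round(3))
ci=cams.camera_info("wrist"); print(Rm.T@(ci['xyz']-s['eef_pos']), (Rm.T@rot(ci['attitude']).as_matrix()).round(3))
```

```text
[[653.9  92.8]
 [636.2 -36.2]
 [496.5 -20. ]
 [513.4 110.3]]
xdir -7.082679394132736 141.55282742560865
xdir -6.581620952824766 140.72257528824804
ydir -7.777789369918315 130.1609772982335
ydir -7.406888661986746 131.38412201890415
center [574.98778904  36.71761778]
leg [597.53826832  64.83441461  42.        ]
leg [590.46061256   6.7146559   42.        ]
119 338.42857142857144 255.35294117647058 ((338.0, 255.5), (17.0, 10.0), 90.0)
[ 433.49097401 -140.63039046]
175.2947695545737
[[ 0.357  0.934 -0.   ]
 [ 0.934 -0.357 -0.   ]
 [-0.    -0.    -1.   ]]
[   0.56697171  -80.05020876 -143.13618321] [[ 1.    -0.    -0.001]
 [-0.    -0.951 -0.31 ]
 [-0.001  0.31  -0.951]]
```

>>> play_rows:
  steps:
    - [[0,0,0],[0,0,-0.156]]
    - [[0,0,0],[0,0,-0.156]]
    - [[0,0,0],[0,0,-0.156]]
    - [[-0.0563,0.0225,0.008],[0,0,0]]
    - [[-0.0563,0.0225,0.008],[0,0,0]]
    - [[-0.0563,0.0225,0.008],[0,0,0]]
    - [[-0.0563,0.0225,0.008],[0,0,0]]
    - [[-0.0563,0.0225,0.008],[0,0,0]]
    - [[-0.0563,0.0225,0.008],[0,0,0]]
    - [[-0.0563,0.0225,0.008],[0,0,0]]
    - [[-0.0563,0.0225,0.008],[0,0,0]]
    - [[-0.0563,0.0225,0.008],[0,0,0]]
    - [[-0.0563,0.0225,0.008],[0,0,0]]
    - [[-0.0563,0.0225,0.008],[0,0,0]]
    - [[-0.0563,0.0225,0.008],[0,0,0]]
    - [[-0.0563,0.0225,0.008],[0,0,0]]
    - [[-0.0563,0.0225,0.008],[0,0,0]]
    - [[-0.0563,0.0225,0.008],[0,0,0]]
  grip: 0
  squeeze: 60

```text
time_s: 3.3
eef_pos: [442.6, -144.3, 141.1]
ee_rot: [0.0, 0.706, 0.708, 0.0]
force: [1.2, 0.4, 0.3]
grip_width: 0.996
```

Run:
```python
from rig import ctrl,cams
from h import *
s=ctrl.sense(); i=cams.camera_info("wrist"); im=cams.capture("wrist")
print(s['time_s'],s['eef_pos'],s['dq'].round(3)); 
import pickle; pickle.dump((s,i),open("b.pkl","wb"))
M=rot(s['ee_rot']).as_matrix(); print(np.degrees(np.arctan2(M[1,0],M[0,0])),M[:,2])
cv2.imwrite("pics/b_wrist.png",im[:,:,::-1])
for t,z in [("hook_grip",14),("hook_mouth",4),("hook_back",4),("hook",0)]:
    r=cams.tip_of("wrist",t); print(t,[(x['p'],x['pixel'],onz(i,x['pixel'],z)) for x in r[:2]])
```

```text
3.3 [ 442.61894151 -144.27646094  141.14794883] [-0.624  0.661 -0.703  0.003  0.033 -0.625]
90.12760248976387 [ 4.41761094e-04 -1.72327237e-04 -9.99999888e-01]
hook_grip [(0.56, [259.6, 177.6], array([ 434.90005917, -141.73617353,   14.        ])), (0.18, [261.5, 170.0], array([ 426.74786608, -139.80122697,   14.        ]))]
hook_mouth [(0.74, [258.6, 229.0], array([ 499.03297618, -142.55192031,    4.        ]))]
hook_back [(0.84, [264.3, 203.7], array([ 467.77675795, -136.26708487,    4.        ]))]
hook [(0.65, [260.8, 173.2], array([ 433.65567668, -140.34370522,    0.        ]))]
```

View pics/b_wrist.png

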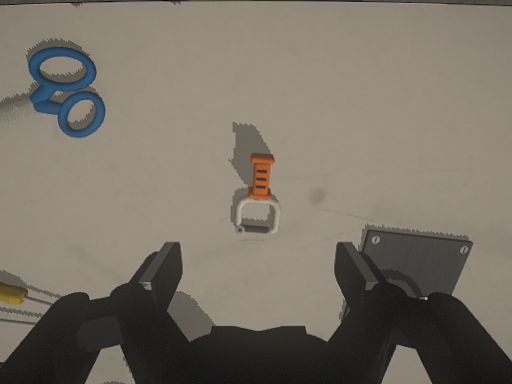

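Run:
```python
from rig import ctrl,cams
from h import *
import pickle
cams.capture("wrist");cams.capture("wrist")
s=ctrl.sense(); i=cams.camera_info("wrist"); im=cams.capture("wrist")
print(s['time_s'],s['eef_pos'],s['dq'].round(3)); 
pickle.dump((s,i),open("b.pkl","wb"))
cv2.imwrite("pics/c_wrist.png",im[:,:,::-1])
for t,z in [("hook_grip",14),("hook_mouth",4),("hook_back",4),("hook",0)]:
    r=cams.tip_of("wrist",t); print(t,[(x['p'],x['pixel'],onz(i,x['pixel'],z)) for x in r[:2]])
b=im[:,:,::-1]; h=cv2.cvtColor(np.ascontiguousarray(b),cv2.COLOR_BGR2HSV)
m=cv2.inRange(h,(3,130,100),(16,255,255)); m[:,:200]=0;m[:,320:]=0
ys,xs=np.nonzero(m)
W=np.array([onz(i,(x,y),24)[:2] for x,y in zip(xs,ys)]); print(len(W),W.mean(0),W.min(0),W.max(0)); e,v=np.linalg.eigh(np.cov(W.T)); v=v[:,1]; print(np.degrees(np.arctan(v[1]/v[0])))
cv2.imwrite("pics/c_crop.png",cv2.resize(b[145:245,215:305],None,fx=6,fy=6,interpolation=cv2.INTER_CUBIC))
```

```text
3.65 [ 441.98110975 -141.21488967  141.52444479] [ 0.002 -0.006 -0.003 -0.    -0.002 -0.002]
hook_grip [(0.59, [258.2, 176.9], array([ 433.59462044, -140.1481499 ,   14.        ]))]
hook_mouth [(0.75, [258.7, 232.2], array([ 502.66551823, -139.24669689,    4.        ]))]
hook_back [(0.81, [260.6, 203.2], array([ 466.67130884, -137.29816518,    4.        ]))]
hook [(0.56, [260.4, 174.5], array([ 434.55852759, -137.71131818,    0.        ]))]
636 [ 432.22813912 -140.489689  ] [ 410.73175685 -152.6827524 ] [ 454.58616928 -127.57310372]
-3.6151468066260835
```

View pics/c_crop.png

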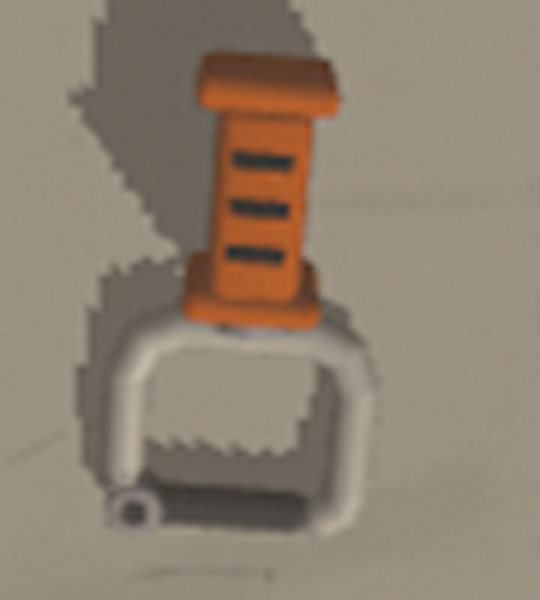

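>>> play_rows:
  steps:
    - [[0,0,0],[0,0,0.09]]
    - [[0.0004,-0.006,0.03],[0,0,0]]
    - [[0,-0.006,0.04],[0,0,0]]
    - [[0,0,0.04],[0,0,0]]
    - [[0,0,0.03],[0,0,0]]
    - [[0,0,0.02],[0,0,0]]
    - [[0,0,0],[0,0,0]]
    - [[0,0,0],[0,0,0]]
    - [[0,0,0],[0,0,0]]

```text
time_s: 4.8
eef_pos: [433.8, -141.5, 22.3]
ee_rot: [0.001, 0.731, 0.683, 0.0]
force: [0.0, 0.5, 0.1]
grip_width: 0.998
```

Run:
```python
from rig import ctrl,cams
from h import *
s=ctrl.sense(); i=cams.camera_info("wrist"); im=cams.capture("wrist")
print(s['time_s'],s['eef_pos'],s['dq'].round(3),s['force']); 
M=rot(s['ee_rot']).as_matrix(); print(np.degrees(np.arctan2(M[1,0],M[0,0])),M[:,2])
b=np.ascontiguousarray(im[:,:,::-1]); cv2.imwrite("pics/d_wrist.png",b)
print(proj(i,[s['eef_pos']]))
h=cv2.cvtColor(b,cv2.COLOR_BGR2HSV)
m=cv2.inRange(h,(3,130,100),(16,255,255))
ys,xs=np.nonzero(m)
W=np.array([onz(i,(x,y),28)[:2] for x,y in zip(xs,ys)]); print(len(W),W.mean(0),W.min(0),W.max(0))
```

```text
4.8 [ 433.75945827 -141.53375371   22.25973175] [ 0.    -0.002  0.002  0.001 -0.004  0.   ] [0.04326082 0.51106023 0.08146982]
86.11865911123957 [ 1.49415965e-03 -9.57954848e-04 -9.99998425e-01]
[[256.65436532 244.51629904]]
1764 [ 430.21236505 -140.40883791] [ 409.70571352 -153.29447726] [ 453.36185438 -128.09179266]
```

View pics/d_wrist.png

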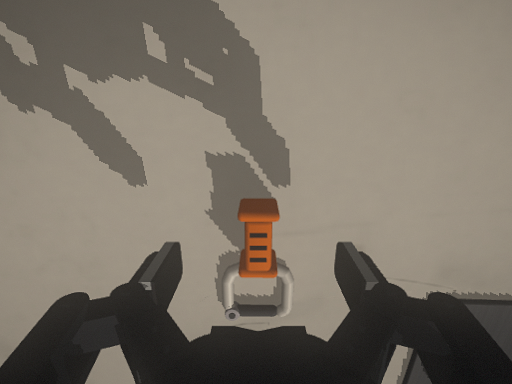

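>>> play_rows:
  steps:
    - [[0.001,-0.002,0.012],[0,0,0]]
    - [[0,0,0.009],[0,0,0]]
    - [[0,0,0.0045],[0,0,0]]
    - [[0,0,0],[0,0,0]]
    - [[0,0,0],[0,0,0]]

```text
time_s: 5.35
eef_pos: [431.8, -140.5, 2.1]
ee_rot: [-0.0, 0.731, 0.683, -0.0]
force: [-0.8, -1.1, -0.6]
grip_width: 1.0
```

>>> play_rows:
  steps:
    - [[0,0,0],[0,0,0]]
    - [[0,0,0],[0,0,0]]
    - [[0,0,0],[0,0,0]]
    - [[0,0,0],[0,0,0]]
    - [[0,0,0],[0,0,0]]
    - [[0,0,0],[0,0,0]]
    - [[0,0,0],[0,0,0]]
    - [[0,0,0],[0,0,0]]
    - [[0,0,0],[0,0,0]]
    - [[0,0,0],[0,0,0]]
  grip: 1
  squeeze: 60

```text
time_s: 6.35
eef_pos: [431.9, -140.5, 2.4]
ee_rot: [0.0, 0.731, 0.683, 0.0]
force: [-1.2, 0.3, 5.0]
grip_width: 0.177
```

Run:
```python
from rig import ctrl,cams
from h import *
s=ctrl.sense(); i=cams.camera_info("wrist"); im=cams.capture("wrist")
print(s['time_s'],s['eef_pos'],s['force'],s['grip_width']); 
M=rot(s['ee_rot']).as_matrix(); print(np.degrees(np.arctan2(M[1,0],M[0,0])),M[:,2])
b=np.ascontiguousarray(im[:,:,::-1]); cv2.imwrite("pics/e_wrist.png",b)
```

```text
6.35 [ 431.90561804 -140.54838501    2.40668831] [-1.20737798  0.29413923  5.02926854] 0.17655344633094222
86.11148132352322 [ 3.07422324e-04 -2.40099145e-04 -9.99999924e-01]
```

View pics/e_wrist.png

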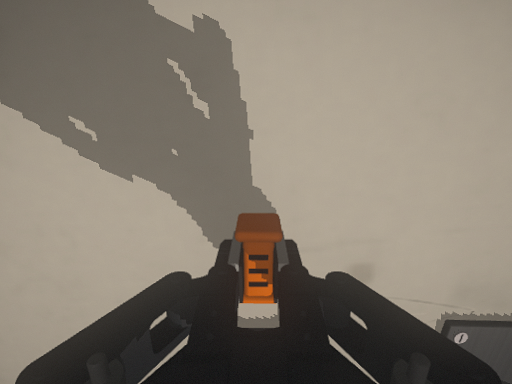

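>>> play_rows:
  steps:
    - [[0,0,-0.02],[0,0,0]]
    - [[0,0,-0.04],[0,0,0]]
    - [[0,0,-0.04],[0,0,0]]
    - [[0,0,-0.04],[0,0,0]]
    - [[0,0,-0.04],[0,0,0.073]]
    - [[0.0179,0.0354,0],[0,0,0]]
    - [[0.0179,0.0354,0],[0,0,0]]
    - [[0.0179,0.0354,0],[0,0,0]]
    - [[0.0179,0.0354,0],[0,0,0]]
    - [[0.0179,0.0354,0],[0,0,0]]
    - [[0.0179,0.0354,0],[0,0,0]]
    - [[0,0,0],[0,0,0]]
    - [[0,0,0],[0,0,0]]
    - [[0,0,0],[0,0,0]]

```text
time_s: 7.8
eef_pos: [599.2, -80.6, 136.8]
ee_rot: [-0.001, 0.75, 0.661, -0.0]
force: [-0.6, -0.7, -1.4]
grip_width: 0.174
```

Run:
```python
from rig import ctrl,cams
from h import *
import pickle
s=ctrl.sense(); i=cams.camera_info("wrist"); im=cams.capture("wrist")
print(s['time_s'],s['eef_pos'],s['force'],s['grip_width'],s['dq'].round(3)); 
pickle.dump((s,i),open("f.pkl","wb"))
M=rot(s['ee_rot']).as_matrix(); print(np.degrees(np.arctan2(M[1,0],M[0,0])),M[:,2])
cv2.imwrite("pics/f_wrist.png",im[:,:,::-1])
for t,z in [("anchor",0),("slots_mid",6)]:
    r=cams.tip_of("wrist",t); print(t,[(x['p'],x['pixel'],onz(i,x['pixel'],z)) for x in r[:2]])
im=cams.capture("side");cv2.imwrite("pics/f_side.png",im[:,:,::-1])
cv2.imwrite("pics/f_sidec.png",cv2.resize(im[100:280,150:400,::-1],None,fx=3.2,fy=3.2,interpolation=cv2.INTER_CUBIC))
```

```text
7.8 [599.16150979 -80.60984333 136.78547855] [-0.64448475 -0.66779651 -1.44474819] 0.17389247400271304 [-0.005 -0.008  0.001  0.002  0.001  0.002]
82.80316076244905 [-1.17404903e-03  2.98316620e-04 -9.99999266e-01]
anchor [(0.66, [365.6, 173.0], array([603.28262123,  37.1702577 ,   0.        ])), (0.16, [367.1, 171.4], array([601.69416458,  38.7974378 ,   0.        ]))]
slots_mid [(0.59, [366.7, 175.0], array([603.84612158,  36.03919751,   6.        ]))]
```

View pics/f_wrist.png

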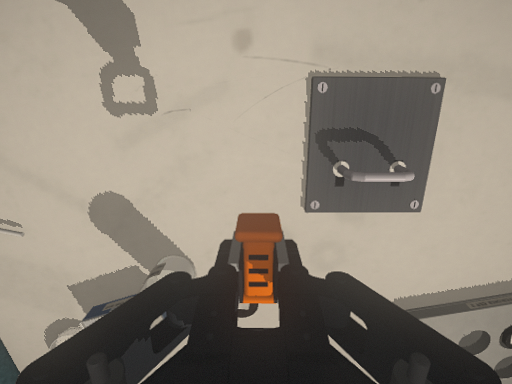

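View pics/f_sidec.png

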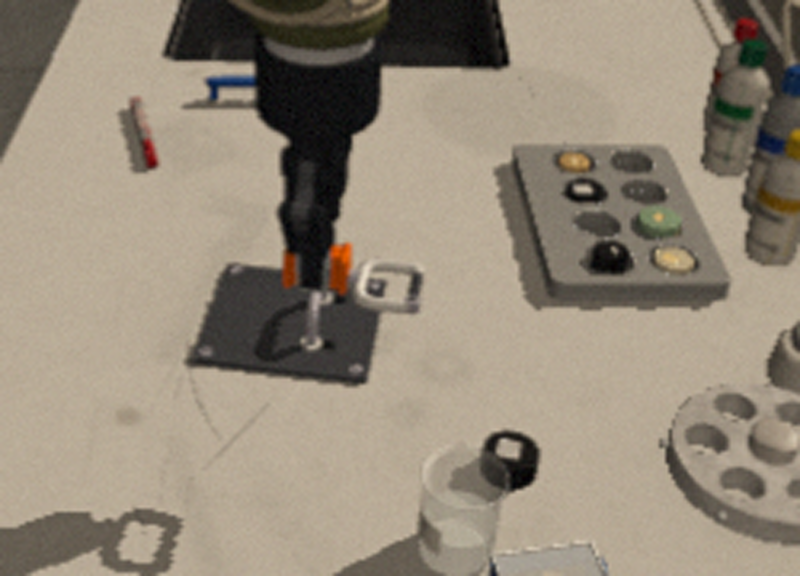

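Run:
```python
from h import *
b=cv2.imread("pics/f_wrist.png")
cv2.imwrite("pics/f_crop.png",cv2.resize(b[60:220,295:455],None,fx=3.7,fy=3.7,interpolation=cv2.INTER_CUBIC))
cv2.imwrite("pics/f_crop2.png",cv2.resize(b[150:195,325:425],None,fx=8,fy=8,interpolation=cv2.INTER_CUBIC))
```

```text
(no output)
```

View pics/f_crop.png

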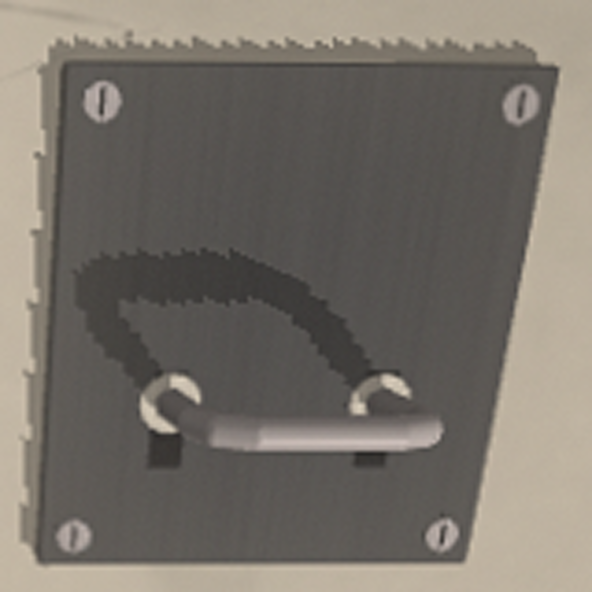

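View pics/f_crop2.png

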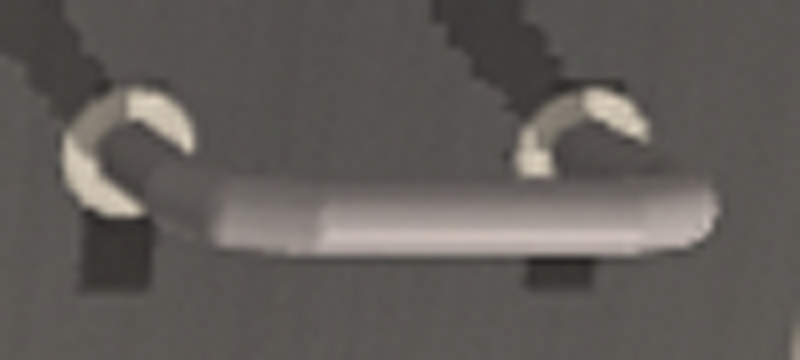

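```bash
python3 - <<'E'
from h import *
import pickle
s,i=pickle.load(open("f.pkl","rb"))
C=[(62,64),(560,66),(466,562),(38,562)]  # near -y, near +y, far +y, far -y
P=np.array([onz(i,(295+(x+.5)/3.7-.5,60+(y+.5)/3.7-.5),6)[:2] for x,y in C]); print(P.round(1))
A=np.array([(-95,-65),(-95,65),(45,65),(45,-65)],float)
# rigid fit
a0,p0=A.mean(0),P.mean(0); H=(A-a0).T@(P-p0); U,S,V=np.linalg.svd(H); Rr=(V.T@U.T); t=p0-Rr@a0
print("yaw",np.degrees(np.arctan2(Rr[1,0],Rr[0,0])),"origin",t,"res",(P-(A@Rr.T+t)).round(1))
for p in [(340.7,168.3),(397.3,168.6)]:
    w=onz(i,p,7.5)[:2]; print("leg world",w,"anchor",Rr.T@(w-t))
# top view, rings
it=None
from rig import cams
it=cams.camera_info("top"); isd=cams.camera_info("side")
for p in [(400,272),(468,280)]:
    px=(110+(p[0]+.5)/2.8-.5,90+(p[1]+.5)/2.8-.5)
    for z in (7.5,42): print("top",z,onz(it,px,z))
E
python3 - <<'E'
import cv2
b=cv2.imread("pics/a_top.png"); cv2.imwrite("pics/a_tc.png",cv2.resize(b[155:240,225:305],None,fx=7,fy=7,interpolation=cv2.INTER_CUBIC))
b=cv2.imread("pics/a_side.png"); cv2.imwrite("pics/a_sc.png",cv2.resize(b[170:225,200:280],None,fx=8,fy=8,interpolation=cv2.INTER_CUBIC))
E
```

```text
[[500.4 -16.1]
 [515.9 113.2]
 [653.7  96.5]
 [637.3 -32.2]]
yaw -6.93792323972794 origin [601.61753973  37.32433767] res [[ 0.9 -0.4]
 [ 0.7 -0.1]
 [-0.4  0. ]
 [-1.2  0.4]]
leg world [592.71575528   8.26979404] anchor [ -5.32699034 -29.91707616]
leg world [600.41814554  67.71486843] anchor [-4.86160261 30.02311986]
top 7.5 [601.58726268  66.81378112   7.5       ]
top 42 [598.31475275  65.60462034  42.        ]
top 7.5 [594.26042878   6.65793282   7.5       ]
top 42 [591.23520868   7.47910736  42.        ]
```

View pics/a_tc.png

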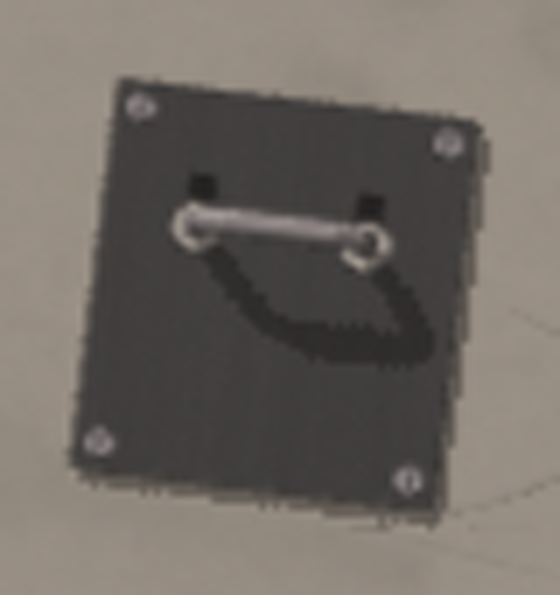

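View pics/a_sc.png

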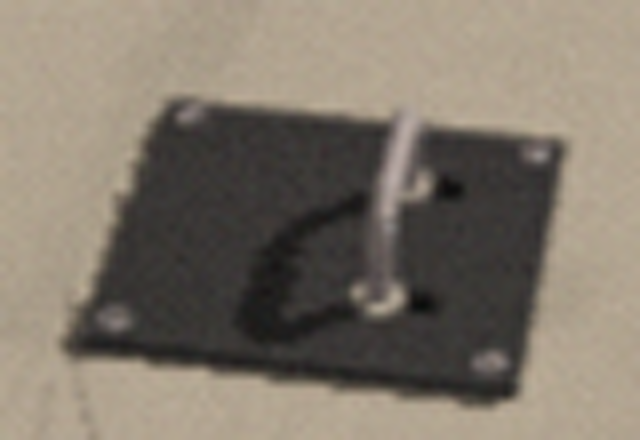

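>>> play_rows:
  steps:
    - [[0.0462,-0.0361,0],[0,0,0]]
    - [[0.0462,-0.0361,0],[0,0,0]]
    - [[0.0462,-0.0361,0],[0,0,0]]
    - [[0.0462,-0.0361,0],[0,0,0]]
    - [[0,0,0],[0,0,0]]
    - [[0,0,0.0373],[0,0,0]]
    - [[0,0,0.0373],[0,0,0]]
    - [[0,0,0.0373],[0,0,0]]
    - [[0,0,0.0373],[0,0,0]]
    - [[0,0,0],[0,0,0]]
    - [[0,0,0],[0,0,0]]
    - [[0,0,0],[0,0,0]]

```text
time_s: 9.2
eef_pos: [510.8, 70.3, 26.9]
ee_rot: [0.001, 0.75, 0.661, 0.001]
force: [-0.6, -0.6, -0.9]
grip_width: 0.178
```

```bash
cat > st.py <<'E'
from rig import ctrl,cams
from h import *
LEG=np.array([600.5,67.3]); Y=np.radians(-7.2); ex=np.array([np.cos(Y),np.sin(Y)]); ey=np.array([-ex[1],ex[0]])
def st():
    s=ctrl.sense(); M=rot(s['ee_rot']).as_matrix()
    yaw=np.arctan2(M[1,0],M[0,0])-np.pi/2; hx=np.array([np.cos(yaw),np.sin(yaw)]); hy=np.array([-hx[1],hx[0]])
    mouth=s['eef_pos'][:2]+66*hx+8*hy; d=LEG-mouth
    print("t %.2f"%s['time_s'],s['eef_pos'].round(2),"yaw %.2f"%np.degrees(yaw),"tilt",M[:2,2].round(4),"leg rel mouth (hook x,y): %.1f %.1f"%(d@hx,d@hy))
    f=s['force']; print("F hook x %.2f y %.2f z %.2f"%(f[:2]@hx,f[:2]@hy,f[2]),"grip %.3f"%s['grip_width'],"maxdq %.3f"%abs(s['dq']).max())
    return s
E
python3 - <<'E'
from st import *
import pickle
st()
for n in ["top","side"]:
    im=cams.capture(n)[:,:,::-1]; cv2.imwrite(f"pics/g_{n}.png",im)
    c=im[140:240,215:315] if n=="top" else im[160:240,185:285]
    cv2.imwrite(f"pics/g_{n}c.png",cv2.resize(c,None,fx=6,fy=6,interpolation=cv2.INTER_CUBIC))
# wrist bias check from f image
s,i=pickle.load(open("f.pkl","rb")); M=rot(s['ee_rot']).as_matrix()
b=cv2.imread("pics/f_wrist.png");h=cv2.cvtColor(b,cv2.COLOR_BGR2HSV);m=cv2.inRange(h,(3,130,60),(16,255,255))
for r in (218,225,232,238):
    x=np.nonzero(m[r])[0]; print(r,x.min(),x.max(),(x.min()+x.max())/2)
for y in(-18,-12): print(proj(i,[s['eef_pos']+M@[0,y,-25]]))
E
```

```text
t 9.20 [510.8   70.31  26.86] yaw -7.19 tilt [ 0.0028 -0.0003] leg rel mouth (hook x,y): 23.4 0.2
F hook x -0.50 y -0.67 z -0.91 grip 0.178 maxdq 0.006
218 238 278 258.0
225 237 279 258.0
232 236 281 258.5
238 236 281 258.5
[[256.4393213  237.30198041]]
[[256.4582715  248.05961192]]
```

View pics/g_topc.png

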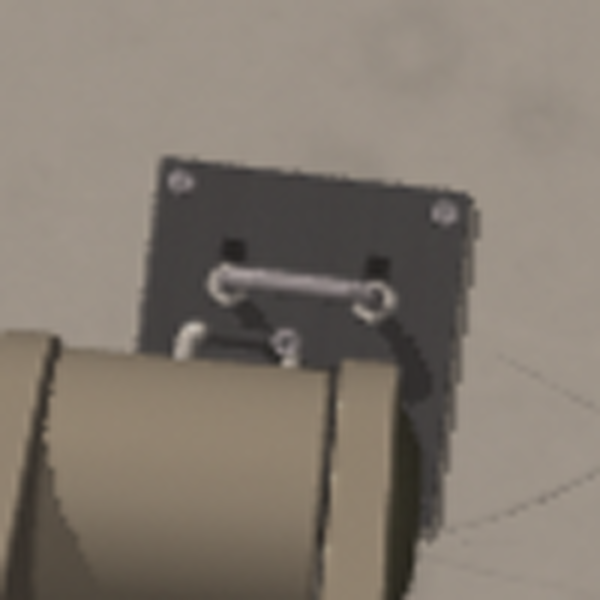

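View pics/g_sidec.png

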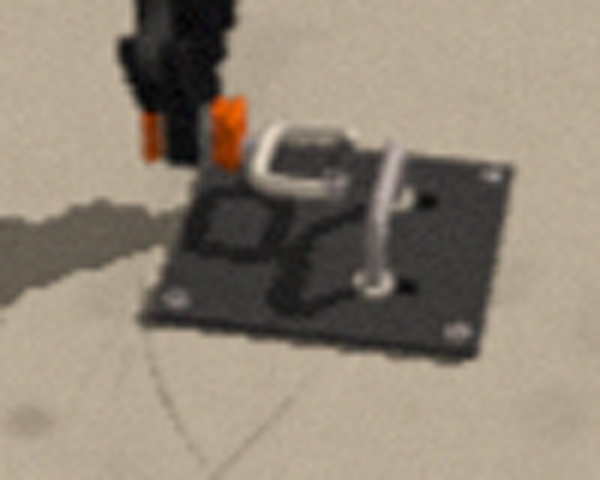

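Run:
```python
from st import *
it=cams.camera_info("top")
f=lambda x,y:(215+(x+.5)/6-.5,140+(y+.5)/6-.5)
hg=onz(it,f(286,340),32)[:2]; w=onz(it,f(228,284),7.5)[:2]; w2=onz(it,f(374,299),7.5)[:2]; ns=onz(it,f(176,342),29)[:2]
print(hg,w,w2,ns, "leg-hinge in hook:",(w-hg)@ex,(w-hg)@ey,"legs sep",(w-w2)@ey,(w-w2)@ex,"nose outer-hinge",(ns-hg)@ey)
s=ctrl.sense(); print("hinge rel tcp",(hg-s['eef_pos'][:2])@ex,(hg-s['eef_pos'][:2])@ey)
```

```text
[576.30727127  42.49727025] [601.34958276  66.69574452] [594.91058769   6.4186385 ] [575.85542326  86.98065833] leg-hinge in hook: 21.81197235417605 27.146295947987156 legs sep 60.60882310931168 -1.166502936420779 nose outer-hinge 44.07599170293083
hinge rel tcp 68.71252416460972 -19.48115663245453
```

>>> play_rows:
  steps:
    - [[0,0,0.01],[0,0,0]]
    - [[0,0,0.0098],[0,0,0]]
    - [[0,0.005,0],[0,0,0]]
    - [[0,0.005,0],[0,0,0]]
    - [[0,0.003,0],[0,0,0]]
    - [[0,0,0],[0,0,0]]
    - [[0,0,0],[0,0,0]]
    - [[0,0,0],[0,0,0]]

```text
time_s: 10.1
eef_pos: [519.4, 69.4, 10.5]
ee_rot: [-0.0, 0.75, 0.661, -0.0]
force: [-0.2, -0.2, -1.3]
grip_width: 0.175
```

```bash
python3 -c "
from st import *
st()"
```

```text
t 10.10 [519.37  69.4   10.46] yaw -7.18 tilt [-0. -0.] leg rel mouth (hook x,y): 14.8 0.0
F hook x -0.14 y -0.18 z -1.35 grip 0.175 maxdq 0.002
```

>>> play_rows:
  steps:
    - [[0,0,-0.002],[0,0,0]]
    - [[0,0.002,0],[0,0,0]]
    - [[0,0.002,0],[0,0,0]]
    - [[0,0.002,0],[0,0,0]]
    - [[0,0.002,0],[0,0,0]]
    - [[0,0.002,0],[0,0,0]]
    - [[0,0.002,0],[0,0,0]]
    - [[0,0.002,0],[0,0,0]]
    - [[0,0.002,0],[0,0,0]]
    - [[0,0,0],[0,0,0]]

```text
time_s: 11.1
eef_pos: [531.3, 67.8, 11.8]
ee_rot: [-0.0, 0.75, 0.661, -0.0]
force: [-3.7, -0.7, -0.8]
grip_width: 0.178
```

```bash
python3 -c "
from st import *
st()
im=cams.capture('side')[:,:,::-1]
cv2.imwrite('pics/h_side.png',cv2.resize(im[160:240,185:285],None,fx=6,fy=6,interpolation=cv2.INTER_CUBIC))
im=cams.capture('top')[:,:,::-1]
cv2.imwrite('pics/h_top.png',cv2.resize(im[140:240,215:315],None,fx=6,fy=6,interpolation=cv2.INTER_CUBIC))"
```

```text
t 11.10 [531.34  67.83  11.84] yaw -7.18 tilt [-0.0004 -0.    ] leg rel mouth (hook x,y): 2.7 0.1
F hook x -3.61 y -1.13 z -0.83 grip 0.178 maxdq 0.007
```

View pics/h_side.png

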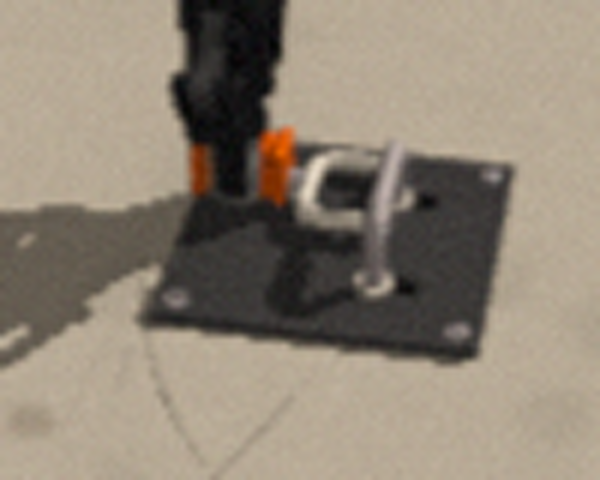

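View pics/h_top.png

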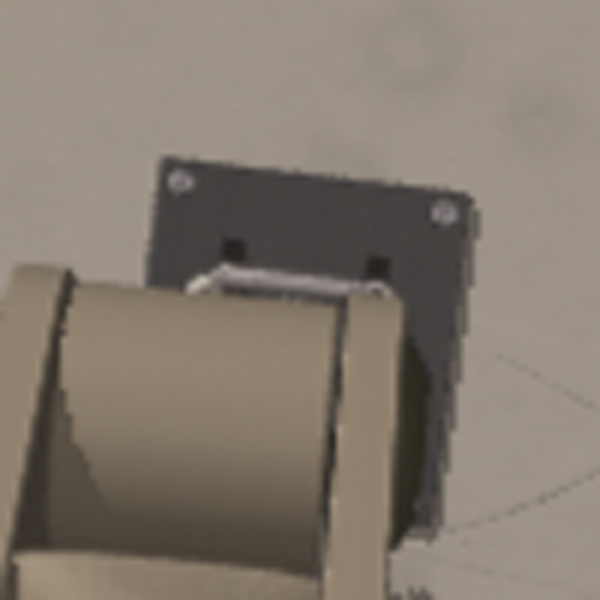

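>>> play_rows:
  steps:
    - [[0,0.002,0],[0,0,0]]
    - [[0,0.002,0],[0,0,0]]
    - [[0,0.002,0],[0,0,0]]
    - [[0,0.002,0],[0,0,0]]
    - [[0,0.002,0],[0,0,0]]
    - [[0,0,0],[0,0,0]]

```text
time_s: 11.8
eef_pos: [538.8, 66.9, 11.8]
ee_rot: [-0.0, 0.75, 0.661, -0.0]
force: [-4.0, 0.2, -2.5]
grip_width: 0.171
```

```bash
python3 -c "
from st import *
st()"
```

```text
t 11.80 [538.8   66.93  11.78] yaw -7.17 tilt [-0.0003 -0.0001] leg rel mouth (hook x,y): -4.8 0.1
F hook x -3.96 y -0.28 z -2.51 grip 0.171 maxdq 0.003
```

>>> play_rows:
  steps:
    - [[0,0.002,0],[0,0,0]]
    - [[0,0.002,0],[0,0,0]]
    - [[0,0.002,0],[0,0,0]]
    - [[0,0.002,0],[0,0,0]]
    - [[0,0.002,0],[0,0,0]]
    - [[0,0,0],[0,0,0]]

```text
time_s: 12.4
eef_pos: [546.4, 65.7, 11.9]
ee_rot: [0.0, 0.75, 0.661, -0.0]
force: [-3.9, -1.8, -3.0]
grip_width: 0.175
```

```bash
python3 -c "
from st import *
st()"
```

```text
t 12.40 [546.45  65.71  11.91] yaw -7.19 tilt [ 0.0002 -0.0004] leg rel mouth (hook x,y): -12.6 0.3
F hook x -3.66 y -2.23 z -2.96 grip 0.175 maxdq 0.005
```

>>> play_rows:
  steps:
    - [[0,0.002,0],[0,0,0]]
    - [[0,0.002,0],[0,0,0]]
    - [[0,0.002,0],[0,0,0]]
    - [[0,0.002,0],[0,0,0]]
    - [[0,0.002,0],[0,0,0]]
    - [[0,0,0],[0,0,0]]

```text
time_s: 13.0
eef_pos: [554.5, 64.4, 12.1]
ee_rot: [0.001, 0.75, 0.661, 0.0]
force: [-1.7, -6.4, -2.7]
grip_width: 0.171
```

```bash
python3 -c "
from st import *
st()"
```

```text
t 13.00 [554.46  64.43  12.11] yaw -7.20 tilt [ 0.0018 -0.0009] leg rel mouth (hook x,y): -20.7 0.6
F hook x -0.86 y -6.60 z -2.70 grip 0.171 maxdq 0.008
```

>>> play_rows:
  steps:
    - [[0,0.0014,0],[0,0,0]]
    - [[0,0.0014,0],[0,0,0]]
    - [[0,0,0],[0,0,0]]

```text
time_s: 13.3
eef_pos: [556.7, 64.1, 12.2]
ee_rot: [0.001, 0.75, 0.661, 0.001]
force: [-0.3, -6.1, -3.9]
grip_width: 0.175
```

```bash
python3 -c "
from st import *
st()"
```

```text
t 13.30 [556.7   64.13  12.24] yaw -7.20 tilt [ 0.0023 -0.001 ] leg rel mouth (hook x,y): -22.9 0.6
F hook x 0.49 y -6.12 z -3.87 grip 0.175 maxdq 0.004
```

>>> play_rows:
  steps:
    - [[0,0.0014,0],[0,0,0]]
    - [[0,0,0],[0,0,0]]
    - [[0,0,0],[0,0,0]]

```text
time_s: 13.6
eef_pos: [557.8, 64.0, 12.3]
ee_rot: [0.001, 0.75, 0.661, 0.001]
force: [-0.4, -6.1, -3.1]
grip_width: 0.174
```

```bash
python3 -c "
from st import *
st()"
```

```text
t 13.60 [557.79  63.95  12.27] yaw -7.20 tilt [ 0.0025 -0.001 ] leg rel mouth (hook x,y): -24.0 0.7
F hook x 0.37 y -6.14 z -3.11 grip 0.174 maxdq 0.002
```

>>> play_rows:
  steps:
    - [[0,0.0014,0],[0,0,0]]
    - [[0,0,0],[0,0,0]]
    - [[0,0,0],[0,0,0]]

```text
time_s: 13.9
eef_pos: [558.4, 64.8, 12.2]
ee_rot: [0.0, 0.75, 0.662, 0.001]
force: [0.5, 0.1, -1.6]
grip_width: 0.177
```

```bash
python3 -c "
from st import *
st()
im=cams.capture('side')[:,:,::-1]
cv2.imwrite('pics/i_side.png',cv2.resize(im[160:240,185:285],None,fx=6,fy=6,interpolation=cv2.INTER_CUBIC))"
```

```text
t 13.90 [558.39  64.81  12.2 ] yaw -7.17 tilt [0.0016 0.0003] leg rel mouth (hook x,y): -24.5 -0.3
F hook x 0.52 y 0.16 z -1.65 grip 0.177 maxdq 0.007
```

View pics/i_side.png

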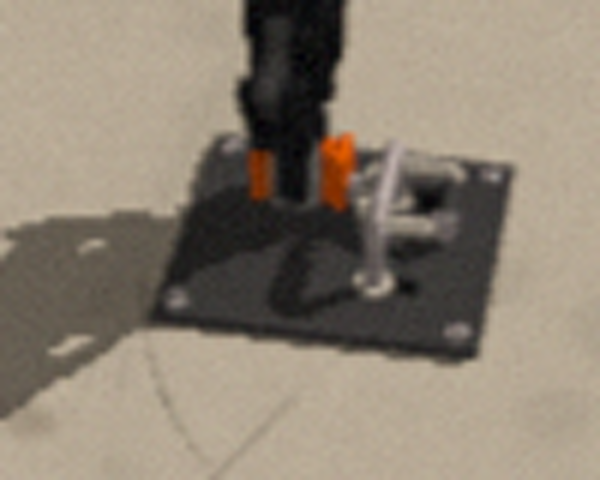

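>>> play_rows:
  steps:
    - [[0,-0.0025,0],[0,0,0]]
    - [[0,-0.003,0],[0,0,0]]
    - [[0,-0.003,0],[0,0,0]]
    - [[0,-0.003,0],[0,0,0]]
    - [[0,-0.003,0],[0,0,0]]
    - [[0,-0.0025,0],[0,0,0]]
    - [[0,0,0],[0,0,0]]
    - [[0,0,0],[0,0,0]]

```text
time_s: 14.75
eef_pos: [545.3, 66.1, 12.0]
ee_rot: [0.0, 0.75, 0.661, 0.0]
force: [-1.0, 0.2, -0.3]
grip_width: 0.173
```

```bash
python3 -c "
from st import *
st()"
```

```text
t 14.75 [545.26  66.11  11.98] yaw -7.18 tilt [ 0.0002 -0.    ] leg rel mouth (hook x,y): -11.3 0.1
F hook x -1.04 y 0.10 z -0.32 grip 0.173 maxdq 0.003
```

>>> play_rows:
  steps:
    - [[0,-0.0013,0],[0,0,0]]
    - [[0,-0.0013,0],[0,0,0]]
    - [[0,0,0],[0,0,0]]

```text
time_s: 15.05
eef_pos: [543.1, 66.4, 11.9]
ee_rot: [-0.0, 0.75, 0.661, -0.0]
force: [0.2, 1.3, -1.2]
grip_width: 0.173
```

```bash
python3 -c "
from st import *
st()"
```

```text
t 15.05 [543.11  66.41  11.88] yaw -7.17 tilt [-0.0002  0.    ] leg rel mouth (hook x,y): -9.2 0.1
F hook x -0.00 y 1.30 z -1.20 grip 0.173 maxdq 0.004
```

>>> play_rows:
  steps:
    - [[0,-0.0013,0],[0,0,0]]
    - [[0,0,0],[0,0,0]]
    - [[0,0,0],[0,0,0]]

```text
time_s: 15.35
eef_pos: [542.3, 66.5, 11.9]
ee_rot: [-0.0, 0.75, 0.661, -0.0]
force: [0.2, -0.5, -0.9]
grip_width: 0.178
```

```bash
python3 -c "
from st import *
st()"
```

```text
t 15.35 [542.27  66.54  11.92] yaw -7.17 tilt [-0. -0.] leg rel mouth (hook x,y): -8.3 0.0
F hook x 0.23 y -0.43 z -0.91 grip 0.178 maxdq 0.001
```

>>> play_rows:
  steps:
    - [[0,-0.0013,0],[0,0,0]]
    - [[0,0,0],[0,0,0]]
    - [[0,0,0],[0,0,0]]

```text
time_s: 15.65
eef_pos: [541.5, 66.6, 12.0]
ee_rot: [0.0, 0.75, 0.661, 0.0]
force: [1.4, -0.3, -1.9]
grip_width: 0.175
```

```bash
python3 -c "
from st import *
st()"
```

```text
t 15.65 [541.5   66.62  11.98] yaw -7.18 tilt [ 0.0005 -0.    ] leg rel mouth (hook x,y): -7.5 0.0
F hook x 1.44 y -0.14 z -1.92 grip 0.175 maxdq 0.003
```

>>> play_rows:
  steps:
    - [[0,-0.0013,0],[0,0,0]]
    - [[0,0,0],[0,0,0]]
    - [[0,0,0],[0,0,0]]

```text
time_s: 15.95
eef_pos: [541.2, 66.6, 12.1]
ee_rot: [0.001, 0.75, 0.661, 0.001]
force: [5.8, -0.4, -3.9]
grip_width: 0.176
```

```bash
python3 -c "
from st import *
st()"
```

```text
t 15.95 [541.18  66.64  12.13] yaw -7.19 tilt [ 0.0023 -0.0001] leg rel mouth (hook x,y): -7.2 0.1
F hook x 5.76 y 0.37 z -3.92 grip 0.176 maxdq 0.001
```

>>> play_rows:
  steps:
    - [[0,-0.0013,0],[0,0,0]]
    - [[0,0,0],[0,0,0]]
    - [[0,0,0],[0,0,0]]

```text
time_s: 16.25
eef_pos: [540.9, 66.7, 12.2]
ee_rot: [0.001, 0.75, 0.661, 0.001]
force: [9.1, -0.1, -6.2]
grip_width: 0.174
```

```bash
python3 -c "
from st import *
st()"
```

```text
t 16.25 [540.94  66.66  12.24] yaw -7.19 tilt [ 0.0042 -0.0003] leg rel mouth (hook x,y): -7.0 0.1
F hook x 9.01 y 1.02 z -6.16 grip 0.174 maxdq 0.001
```

>>> play_rows:
  steps:
    - [[0,0.0013,0],[0,0,0]]
    - [[0,0.0013,0],[0,0,0]]
    - [[0,0.0013,0],[0,0,0]]
    - [[0,0,0.0015],[0,0,0]]
    - [[0,0,0.0015],[0,0,0]]
    - [[0,0,0],[0,0,0]]
    - [[0,0,0],[0,0,0]]

```text
time_s: 16.95
eef_pos: [542.1, 66.5, 9.6]
ee_rot: [-0.0, 0.75, 0.661, -0.0]
force: [-0.5, 0.5, -1.3]
grip_width: 0.178
```

```bash
python3 -c "
from st import *
st()"
```

```text
t 16.95 [542.13  66.53   9.58] yaw -7.17 tilt [-0.0004  0.    ] leg rel mouth (hook x,y): -8.2 0.1
F hook x -0.53 y 0.39 z -1.29 grip 0.178 maxdq 0.002
```

>>> play_rows:
  steps:
    - [[0,0,0.0012],[0,0,0]]
    - [[0,0,0],[0,0,0]]
    - [[0,0,0],[0,0,0]]

```text
time_s: 17.25
eef_pos: [542.3, 66.5, 8.8]
ee_rot: [-0.0, 0.75, 0.661, -0.0]
force: [0.5, -0.5, -2.0]
grip_width: 0.175
```

```bash
python3 -c "
from st import *
st()
im=cams.capture('side')[:,:,::-1]
cv2.imwrite('pics/j_side.png',cv2.resize(im[160:240,185:285],None,fx=6,fy=6,interpolation=cv2.INTER_CUBIC))"
```

```text
t 17.25 [542.26  66.52   8.77] yaw -7.17 tilt [-0. -0.] leg rel mouth (hook x,y): -8.3 0.0
F hook x 0.57 y -0.44 z -1.96 grip 0.175 maxdq 0.003
```

View pics/j_side.png

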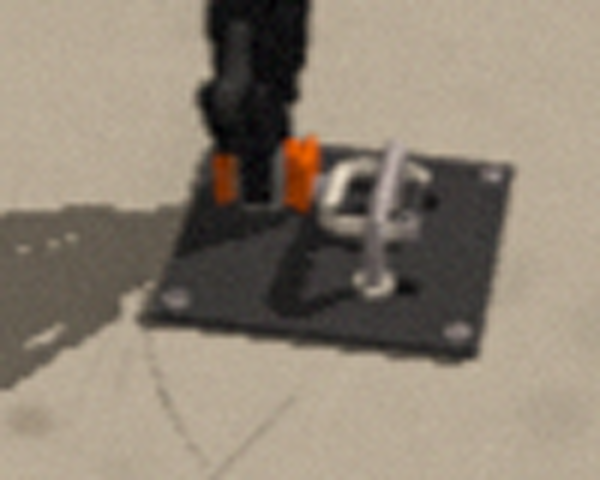

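>>> play_rows:
  steps:
    - [[0,0,0.0008],[0,0,0]]
    - [[0,0,0],[0,0,0]]
    - [[0,0,0],[0,0,0]]

```text
time_s: 17.6
eef_pos: [542.4, 66.5, 8.4]
ee_rot: [0.0, 0.75, 0.661, 0.0]
force: [-0.5, 0.1, 3.5]
grip_width: 0.178
```

```bash
python3 -c "
from st import *
st()"
```

```text
t 17.60 [542.38  66.52   8.39] yaw -7.18 tilt [ 0.0003 -0.    ] leg rel mouth (hook x,y): -8.4 0.0
F hook x -0.53 y 0.03 z 3.48 grip 0.178 maxdq 0.003
```

>>> play_rows:
  steps:
    - [[0,0,0.0008],[0,0,0]]
    - [[0,0,0],[0,0,0]]
    - [[0,0,0],[0,0,0]]

```text
time_s: 17.9
eef_pos: [542.4, 66.5, 8.3]
ee_rot: [0.0, 0.75, 0.662, 0.0]
force: [-3.7, 0.1, 9.4]
grip_width: 0.18
```

```bash
python3 -c "
from st import *
st()"
```

```text
t 17.90 [542.41  66.5    8.31] yaw -7.17 tilt [ 0.0003 -0.0001] leg rel mouth (hook x,y): -8.5 0.0
F hook x -3.72 y -0.39 z 9.41 grip 0.180 maxdq 0.002
```

>>> play_rows:
  steps:
    - [[0,0,-0.0008],[0,0,0]]
    - [[0,0,0],[0,0,0]]

```text
time_s: 18.1
eef_pos: [542.4, 66.5, 8.3]
ee_rot: [0.0, 0.75, 0.661, 0.0]
force: [-1.3, 0.0, 4.6]
grip_width: 0.177
```

>>> play_rows:
  steps:
    - [[0,0,0],[0,0,0]]
    - [[0,0,0],[0,0,0]]
    - [[0,0,0],[0,0,0]]
    - [[0,0,0],[0,0,0]]
    - [[0,0,0],[0,0,0]]
    - [[0,0,0],[0,0,0]]
  grip: 0.45

```text
time_s: 18.7
eef_pos: [542.3, 66.5, 8.1]
ee_rot: [-0.0, 0.75, 0.661, -0.0]
force: [0.4, -0.4, 0.2]
grip_width: 0.551
```

```bash
python3 -c "
from st import *
st()
im=cams.capture('side')[:,:,::-1]
cv2.imwrite('pics/k_side.png',cv2.resize(im[160:240,185:285],None,fx=6,fy=6,interpolation=cv2.INTER_CUBIC))
im=cams.capture('wrist')[:,:,::-1]
cv2.imwrite('pics/k_wrist.png',im)"
```

```text
t 18.70 [542.27  66.51   8.14] yaw -7.18 tilt [-0. -0.] leg rel mouth (hook x,y): -8.3 0.1
F hook x 0.49 y -0.31 z 0.17 grip 0.551 maxdq 0.001
```

View pics/k_side.png

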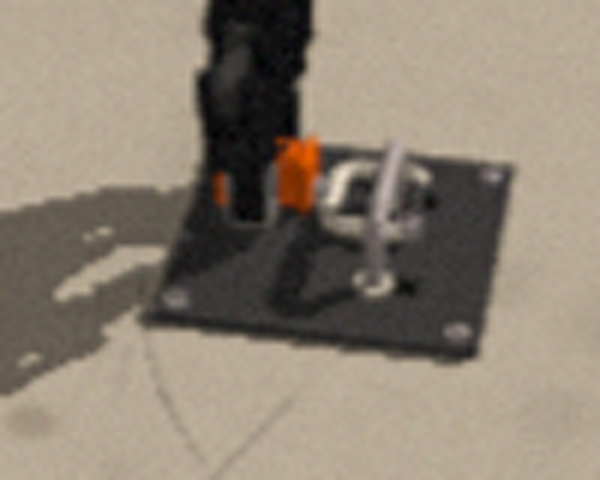

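View pics/k_wrist.png

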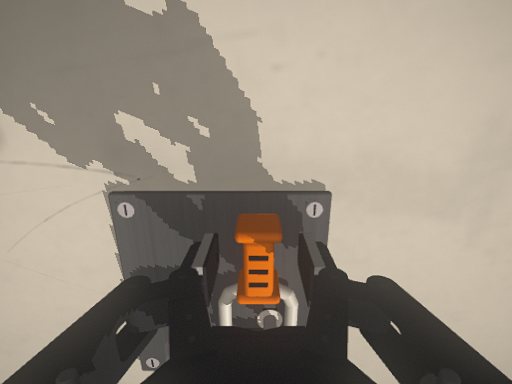

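>>> play_rows:
  steps:
    - [[0,0,-0.015],[0,0,0]]
    - [[0,0,-0.03],[0,0,0]]
    - [[0,0,-0.05],[0,0,0]]
    - [[0,0,-0.05],[0,0,0]]
    - [[-0.04,-0.04,-0.03],[0,0,0]]
    - [[-0.04,-0.04,-0.03],[0,0,0]]
    - [[-0.05,-0.04,0],[0,0,0]]
    - [[-0.05,-0.04,0],[0,0,0]]
    - [[-0.05,-0.04,0],[0,0,0]]
    - [[-0.05,-0.03,0],[0,0,0]]
    - [[0,0,0],[0,0,0]]
    - [[0,0,0],[0,0,0]]
    - [[0,0,0],[0,0,0]]
    - [[0,0,0],[0,0,0]]

```text
time_s: 20.2
eef_pos: [345.5, -119.4, 162.0]
ee_rot: [-0.0, 0.749, 0.662, 0.0]
force: [-0.4, -0.3, -0.3]
grip_width: 0.55
```

```bash
python3 -c "
from st import *
st()
im=cams.capture('side')[:,:,::-1]
cv2.imwrite('pics/l_side.png',cv2.resize(im[160:240,185:285],None,fx=7,fy=7,interpolation=cv2.INTER_CUBIC))
im=cams.capture('top')[:,:,::-1]
cv2.imwrite('pics/l_topf.png',im)
cv2.imwrite('pics/l_top.png',cv2.resize(im[150:240,220:310],None,fx=6.5,fy=6.5,interpolation=cv2.INTER_CUBIC))"
```

```text
t 20.20 [ 345.46 -119.42  162.01] yaw -7.05 tilt [0.0001 0.0001] leg rel mouth (hook x,y): 164.2 208.6
F hook x -0.36 y -0.37 z -0.32 grip 0.550 maxdq 0.004
```

View pics/l_side.png

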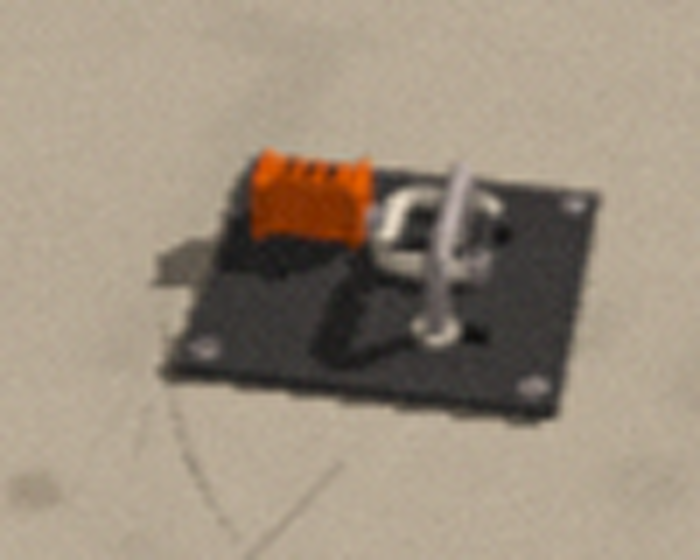

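View pics/l_top.png

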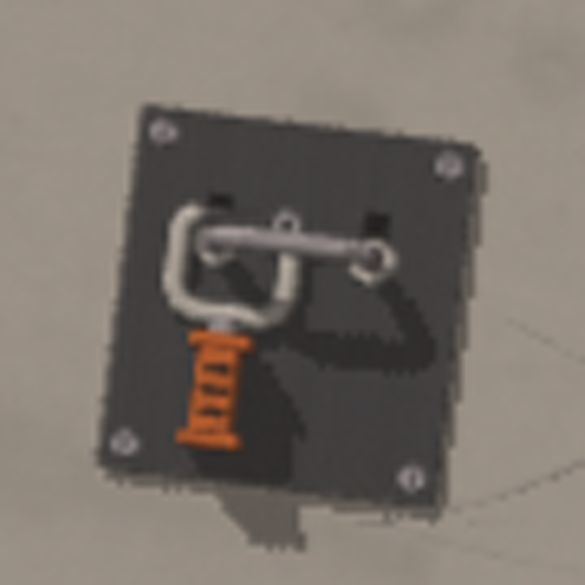

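View pics/l_topf.png

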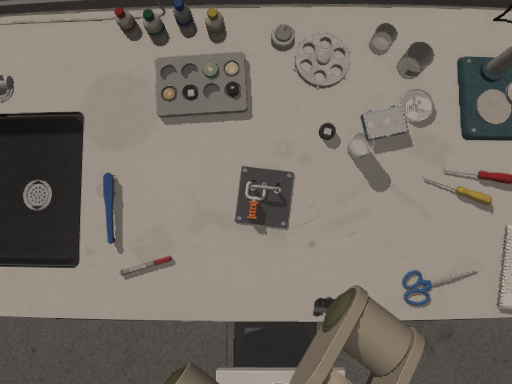

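```bash
python3 -c "
from rig import ctrl
print(ctrl.finish_job())"
```

```text
the job is handed in; nothing more can be done
None
```

The snap hook is clipped round the +y leg of the U-bolt, lying flat on the plate, and the job was handed in at about 20 s.

- **Pressing on:** I gripped the handle and pressed the hook level onto the leg from the near side in 1 to 1.5 mm steps. The push along the hook read at most about 4 N. The sideways gate force rose to about 6.6 N, then dropped to zero with the leg about 24.5 mm inside the mouth, which is where the gate should snap shut.
- **Pulling back:** The shut gate stopped the pull with the leg about 7 to 8 mm inside the mouth. The reading rose to about 9 N while the hook moved less than 1 mm.
- **Letting go:** I eased the pull off and lowered the hook until it touched the plate, where the vertical force peaked at about 9 N. Then I let go and moved the arm away.

The final top and side pictures show the hook lying flat on the plate with the leg inside the loop. The beaker, specimen and marker look to be where they were. The gate itself is mostly hidden under the U-bolt's bar in those pictures, so its being shut rests on the snap and the hold I felt. No checks failed; the wrist and top cameras disagreed by only 1 to 2 mm on the leg position.

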